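# Fetch the sample vial from behind the solvent bottles and weigh it

## Robot

A 7-joint arm with a two-finger parallel gripper is mounted at the origin on the work surface. World frame = base frame: x ahead of the robot, y to its left, z up, the work surface at z = 0. Lengths are in m, angles in rad, forces in N, time in s.
With the tool pointing down it reaches from about 0.4 to 0.9 m from the base axis. Payload 5.5 kg.
Tool frame: the origin (TCP) lies between the finger pads; the fingertips stand 11 mm ahead of it and the grasp point (between the pads) lies 8 mm behind it; z points along the fingers, y is the line along which they close (so a half turn about z gives the same grasp; the last joint's range is limited). The gripper opens to 85 mm and grips with 20 to 120 N. Pads are 22 mm wide; open, the fingers measure 114 mm over their backs; the gripper's body (76 mm by 85 mm) begins 54 mm behind the grasp point. The pads swing forward as they close: fully open they stand 13 mm farther back than shut.
Start: joints at [1.492, 0.501, -0.427, 1.55, 0.221, 1.138, -0.21], TCP at [0.218, -0.612, 0.242] pointing down, gripper open.
Joint ranges: [-2.88, 2.88], [-0.31, 2.03], [-1.54, 1.56], [0.2, 2.42], [-1.41, 4.55], [0.19, 2.02], [-2.57, 2.57]. Speed limits (rad/s): [2.57, 2.57, 3.14, 3.14, 3.14, 3.14, 3.14].

## Interface

Orientations are given as a unit quaternion [x, y, z, w].
In Python, from workcell import status, imaging, manip gives the robot as it stands.
- The arm moves only by the shell command python3 -m jog 'ROWS' [OPENING] [FORCE]. ROWS is JSON, a list of rows, each a list of 2 entries, a list of its own where there are three numbers: the shift along the tool's x, y, z in m, then the turn, a rotation vector about the tool's x, y, z in rad. A call has 1 to 5 rows; each row shifts and turns the commanded pose from where the row before left it, along the tool's axes as they then stand; what a row does not reach is not made up. A row lasts 1/12 s, in which the tool goes at most 41.7 mm and 7.16 degrees, less where a joint would pass 70% of its speed; a pose out of reach is approached as far as the arm can. A call with a gripper value outside its range is refused whole. OPENING is the finger opening in m, from 0 to 0.0854, set as the call begins (- or left out, the last holds). The fingers move at their own pace and stop on an object; FORCE is the grip in N (left out, the last holds). Time passes only in rows, so rows that do not move let the fingers close. It gives the time, the measured TCP pose, the force, the opening and the grip force at its end, in the units of the state.
- status.state(): the state, without advancing time (a new reading comes with each control period).
- imaging.read_camera(name): name is "scene" or "top"; returns the picture (480x640x3 uint8, blue, green, red); there is no depth.
- imaging.camera_params(name): a dict with "K" (3x3 intrinsics, pixels), "dist" ([k1, k2, p1, p2, k3] as OpenCV has them; the pictures are not rectified), "R" (3x3) and "t" (3): a world point X has camera coordinates R X + t. Camera axes: x right, y down, z forward; pixel columns grow to the right and rows downward; lengths in m; the calibration is good to about 2 mm. A picture is of the moment at which its call begins. camera_params takes no time and is no camera call.
- manip.finish_job(): hands the job in; it is judged then, once.
The state is a dict: "t": time; "joints": joint angles; "qd": joint speeds; "joint_torque": joint torques, N m; "tcp_pos": TCP position; "tcp_rot": TCP orientation; "contact_force": force on the tool from outside, world axes, zero at the start; "moment": the same for the moment, N m; "grip_width": finger opening in m; "grasp_force": force on a finger pad.
Only numpy, scipy, OpenCV 4.12 (cv2) and the standard library are available. Lean on these libraries where they do the work, as an engineer would, in place of code of your own. Each camera call takes 0.05 s, during which the arm holds its last target. There are 200 camera calls.

## Task

The small sample vial at the back of the blue tray is hemmed in by three tall bottles: first move all three bottles onto the black rubber mat, then put the vial in the middle of the balance pan, and only then put each bottle back exactly where it stood in the tray (each on its own former ring). Keep everything upright and do not disturb the two low jars in the tray.

Things in the scene. Friction and masses are not known exactly. Their poses are not given: they have to be found in the camera images.
- round_bottle_c (a point): Round amber glass bottle, body 56 mm across and 52 mm high, then a sloping shoulder and a neck of 30 mm; blue screw cap on top 40 mm across and 22 mm tall; 105 mm tall in all, about 0.22 kg. Grip it by the cap, from above. Stands at the start on one of the tray's three rings. Point: on its axis, half-way up; z up. The widest of the three.
- square_bottle_c (a point): White plastic bottle of square section, body 48 x 48 mm and 78 mm high, then a shoulder and a neck of 24 mm; blue screw cap 30 mm across and 22 mm tall; 115 mm tall in all, about 0.18 kg. Grip it by the cap, from above. Stands at the start on one of the tray's three rings. Point: on its axis, half-way up; z up. 
- slim_bottle_c (a point): Slim round aluminium bottle, body 44 mm across and 82 mm high, then a shoulder and a neck of 24 mm; blue screw cap 32 mm across and 22 mm tall; 120 mm tall in all, about 0.16 kg. Grip it by the cap, from above. Stands at the start on one of the tray's three rings. Point: on its axis, half-way up; z up. 
- vial_c (a point): The wanted sample vial: small straight round glass vial with a black cap, 30 mm across over its whole height and 48 mm tall, about 40 g. It stands at the back of the tray between the bottles; their axes are about 58 mm from its axis (one on either side, one in front). Point: on its axis, half-way up; z up.
- jar0_c (a point): Low white jar, 42 mm across and 26 mm tall, in the tray's front left corner; stays there untouched. Point: at its centre.
- jar1_c (a point): Low white jar, 42 mm across and 26 mm tall, in the tray's front right corner; stays there untouched. Point: at its centre.
- tray: Blue tray, fixed, 180 mm (x) by 220 mm (y), walls 25 mm high, 5 mm thick, flat floor 5 mm above the table. Origin: centre of its underside, at table height; x points to its back, away from the robot. White rings (64 mm) printed flat on its floor at x, y = (-18, 0), (40, 58), (40, -58) mm: one bottle within 3 mm of each centre, in any order. Vial near (40, 0), jars near (-58, 73) and (-58, -73).
- mat: The side area: flat square black rubber mat, fixed, 200 x 200 mm and 4 mm thick, on the left or the right of the tray. Origin: centre of its underside, at table height; x and y along its sides. A bottle counts as on it when its axis is at least 5 mm inside the mat's edge.
- balance: Laboratory balance, fixed, on the other side of the tray: white case 190 mm wide and 60 mm high with a round steel pan of 100 mm diameter, whose flat top is 72 mm above the table, its highest part. Origin: on the pan's axis, at table height. The display is on the robot's side. The pan does not give.
There are look-alikes about, which are no part of the job. There is more than one size of the part that bears vial_c; the job needs the largest.

How it is judged:
On the way, in this order (a step that is already met when the one before it is completed fails the run):
1. all three bottles stand upright on the mat while the vial is still at its place (x of round_bottle_c in the frame of mat between -0.095 and 0.095 m and y of round_bottle_c in the frame of mat between -0.095 and 0.095 m and z of round_bottle_c in the frame of mat below 0.0645 m and angle between each of round_bottle_c, square_bottle_c, slim_bottle_c's own z axis and vertical below 0.15 rad and x of square_bottle_c in the frame of mat between -0.095 and 0.095 m and y of square_bottle_c in the frame of mat between -0.095 and 0.095 m and z of square_bottle_c in the frame of mat below 0.0695 m and x of slim_bottle_c in the frame of mat between -0.095 and 0.095 m and y of slim_bottle_c in the frame of mat between -0.095 and 0.095 m and z of slim_bottle_c in the frame of mat below 0.072 m and distance of vial_c from where it was at the start of the episode below 0.015 m), for 0.2 s.
2. the vial stands in the middle of the pan while all three bottles are still on the mat (x of round_bottle_c in the frame of mat between -0.095 and 0.095 m and y of round_bottle_c in the frame of mat between -0.095 and 0.095 m and z of round_bottle_c in the frame of mat below 0.0645 m and angle between each of round_bottle_c, square_bottle_c, slim_bottle_c, vial_c's own z axis and vertical below 0.15 rad and x of square_bottle_c in the frame of mat between -0.095 and 0.095 m and y of square_bottle_c in the frame of mat between -0.095 and 0.095 m and z of square_bottle_c in the frame of mat below 0.0695 m and x of slim_bottle_c in the frame of mat between -0.095 and 0.095 m and y of slim_bottle_c in the frame of mat between -0.095 and 0.095 m and z of slim_bottle_c in the frame of mat below 0.072 m and horizontal distance between vial_c and balance below 0.015 m and z of vial_c in the frame of balance between 0.088 and 0.102 m), for 0.2 s.
At the end, for the whole second after the job is handed in: The vial stands upright on the balance pan within 15 mm of its middle; each bottle stands upright in the tray within 15 mm of where it stood at the start; the two low jars are within 15 mm of their starts; all are released and at rest (horizontal distance between vial_c and balance below 0.015 m and z of vial_c in the frame of balance between 0.088 and 0.102 m and angle between vial_c's own z axis and vertical below 0.15 rad and distance of each of round_bottle_c, square_bottle_c, slim_bottle_c, jar0_c, jar1_c from where it was at the start of the episode below 0.015 m and angle between each of round_bottle_c, square_bottle_c, slim_bottle_c's own z axis and vertical below 0.1 rad and linear speed of each of round_bottle, square_bottle, slim_bottle, vial below 0.02 m/s and contact force between the fingers and round_bottle below 0.05 N and contact force between the fingers and square_bottle below 0.05 N and contact force between the fingers and slim_bottle below 0.05 N and contact force between the fingers and vial below 0.05 N); the robot touches nothing.
It fails at once if a bottle or the vial is tipped by more than 0.6 rad (angle between any of round_bottle_c, square_bottle_c, slim_bottle_c, vial_c's own z axis and vertical above 0.6 rad).
It fails at once if a low jar is pushed more than 20 mm from its place (distance of any of jar0_c, jar1_c from where it was at the start of the episode above 0.02 m).
It also fails if it takes over 128 s, if anything falls off the work surface, if the arm or the gripper's body presses on something with over 40 N, if the wrist force passes 120 N, or if a joint passes its speed limit or range.

## Working session

There is one attempt and no reset: what is moved stays moved. The work goes in short steps, Python scripts to look and compute and a shell command to move; the robot and the scene stay as the last step left them, time stands still between calls to the robot, and variables do not carry over. Pictures are saved under pics/ and viewed, at most 14 in all, crops included, and the job is handed in when it is done.

```bash
mkdir -p pics; ls; python3 - <<'E'
from workcell import status, imaging
import cv2,numpy as np
for n in ("scene","top"):
    cv2.imwrite(f"pics/{n}0.png",imaging.read_camera(n))
    p=imaging.camera_params(n); print(n,{k:np.round(v,4).tolist() for k,v in p.items()})
s=status.state(); print({k:np.round(v,3).tolist() for k,v in s.items()})
E
```

```text
pics
scene {'K': [[478.1808, 0.0, 308.2331], [0.0, 478.1808, 233.8173], [0.0, 0.0, 1.0]], 'dist': [-0.0176, 0.0, 0.0, 0.0, 0.0], 'R': [[-0.2454, 0.9694, 0.0064], [0.6607, 0.1721, -0.7306], [-0.7094, -0.1751, -0.6827]], 't': [0.1372, -0.3445, 1.2565]}
top {'K': [[490.6525, 0.0, 320.475], [0.0, 490.6525, 235.1715], [0.0, 0.0, 1.0]], 'dist': [-0.082, 0.0, 0.0, 0.0, 0.0], 'R': [[-0.0264, -0.9996, 0.0055], [-0.9803, 0.0248, -0.1958], [0.1956, -0.0106, -0.9806]], 't': [0.0252, 0.5844, 0.7471]}
{'t': 0.1, 'joints': [1.492, 0.502, -0.427, 1.551, 0.221, 1.138, -0.21], 'qd': [-0.002, -0.002, 0.0, -0.003, -0.0, 0.002, -0.0], 'joint_torque': [-0.011, -57.081, -5.839, -28.175, 0.011, 0.006, 0.0], 'tcp_pos': [0.218, -0.612, 0.241], 'tcp_rot': [0.985, 0.17, -0.0, -0.001], 'contact_force': [0.446, -0.214, 0.582], 'moment': [-0.015, 0.034, -0.051], 'grasp_force': 0.0, 'grip_width': 0.085}
```

View pics/scene0.png

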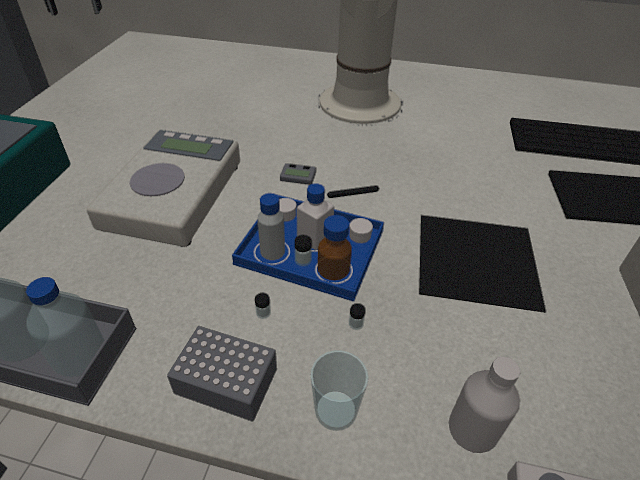

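View pics/top0.png

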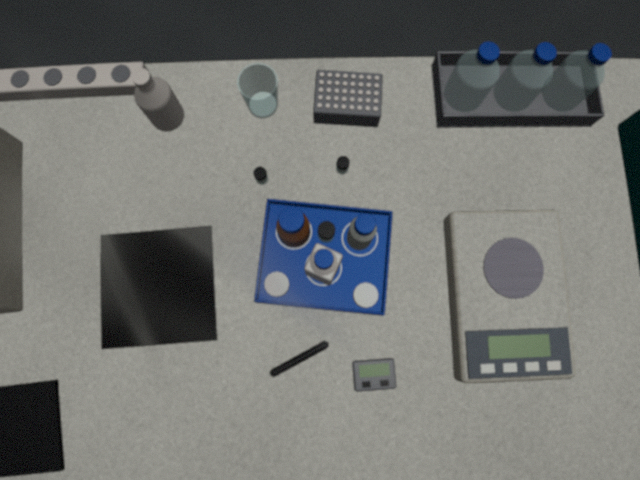

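The scene view shows the tray in the middle with slim (270,230), square (315,215), round (335,250) and the vial (303,250). The mat is at (480,260) and the pan at (157,180). In the top view the mat is at (158,287), the tray at (325,257) and the pan at (513,267). The two loose vials and the tray of clear bottles are look-alikes.

```bash
cat > h.py <<'E'
import cv2,numpy as np
from workcell import imaging,status
def P(n): return {k:np.array(v,float) for k,v in imaging.camera_params(n).items()}
def ray(n,px,z):
    p=P(n); u=cv2.undistortPoints(np.array(px,float).reshape(-1,1,2),p['K'],p['dist']).reshape(-1,2)
    d=np.c_[u,np.ones(len(u))]@p['R']; c=-p['R'].T@p['t']
    return (c+d*((z-c[2])/d[:,2])[:,None])[:,:2]
def proj(n,X):
    p=P(n); return cv2.projectPoints(np.array(X,float).reshape(-1,1,3),cv2.Rodrigues(p['R'])[0],p['t'],p['K'],p['dist'])[0].reshape(-1,2)
def ext(im,m,x0,y0,x1,y1):
    mm=np.zeros_like(m); mm[y0:y1,x0:x1]=m[y0:y1,x0:x1]
    c=max(cv2.findContours(mm,cv2.RETR_EXTERNAL,cv2.CHAIN_APPROX_NONE)[0],key=cv2.contourArea); return c.reshape(-1,2)
E
python3 - <<'E'
from h import *
for n in ("top","scene"):
    im=cv2.imread(f"pics/{n}0.png"); hsv=cv2.cvtColor(im,cv2.COLOR_BGR2HSV)
    blue=cv2.inRange(hsv,(100,120,40),(130,255,255)); dark=cv2.inRange(hsv,(0,0,0),(180,255,70 if n=="top" else 55))
    for nm,m,box,z in (("tray",blue,(245,190,400,320) if n=="top" else (225,180,390,300),.025),("mat",dark,(90,215,225,355) if n=="top" else (405,205,560,315),.004)):
        c=ext(im,m,*box); w=ray(n,cv2.convexHull(c).reshape(-1,2),z).astype(np.float32)
        print(n,nm,[np.round(v,4).tolist() if not np.isscalar(v) else round(v,2) for v in cv2.minAreaRect(w)])
    g=hsv; b=(490,245,540,290) if n=="top" else (135,165,180,192)
    if n=="top": print(hsv[267,513],hsv[235,480],hsv[230,326])
    else: print(hsv[180,157],hsv[215,150])
    print(n,"pix blue caps HSV",[hsv[y,x].tolist() for x,y in ([(290,218),(366,222),(323,258),(265,250),(300,210)] if n=="top" else [(336,230),(270,203),(315,192),(250,258),(300,270)])])
big=cv2.resize(cv2.imread("pics/top0.png")[195:320,250:400],None,fx=5,fy=4.8,interpolation=cv2.INTER_CUBIC)
cv2.imwrite("pics/z1.png",cv2.convertScaleAbs(big,alpha=1.5))
big=cv2.resize(cv2.imread("pics/scene0.png")[180:300,230:390],None,fx=5,fy=5,interpolation=cv2.INTER_CUBIC)
cv2.imwrite("pics/z2.png",cv2.convertScaleAbs(big,alpha=1.5))
E
```

```text
top tray [[0.5562, 0.0042], [0.2164, 0.1768], 82.68]
top mat [[0.5129, 0.2955], [0.1969, 0.1981], 3.59]
[130  14 109] [ 30   9 147] [150  12  41]
top pix blue caps HSV [[109, 195, 131], [109, 176, 142], [110, 181, 137], [111, 133, 127], [108, 200, 125]]
scene tray [[0.5682, 0.0042], [0.2213, 0.1964], 82.79]
scene mat [[0.5154, 0.2942], [0.2003, 0.1983], 3.55]
[140  14 109] [ 21  18 145]
scene pix blue caps HSV [[110, 189, 120], [108, 220, 116], [109, 209, 116], [108, 218, 102], [108, 192, 114]]
```

View pics/z1.png

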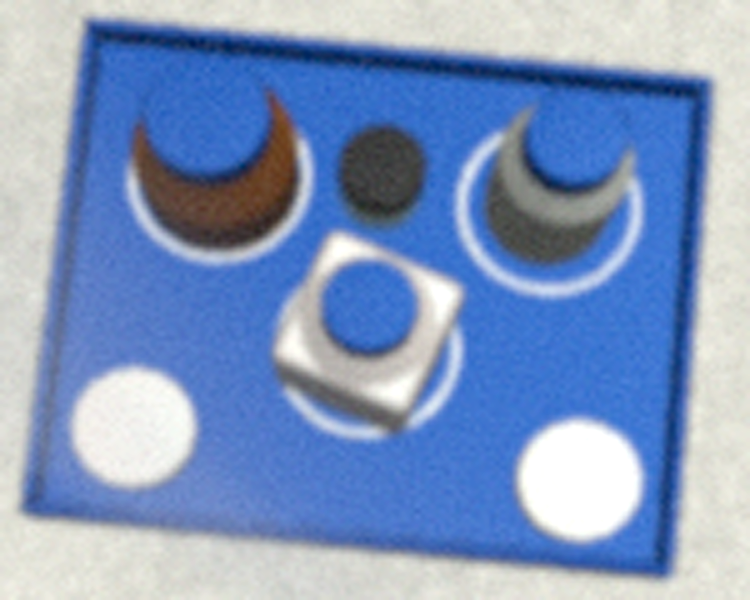

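View pics/z2.png

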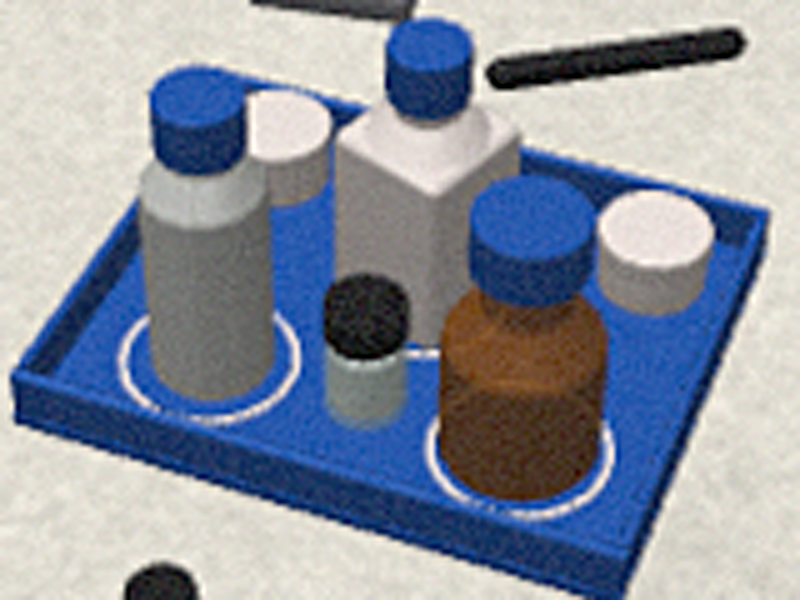

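The zoomed crops show the slim bottle back right, round back left and square in front (turned about 25°), with the vial between them. In full-image pixels the top-view cap centres are about round (291.4,219.7), slim (365.6,223), square (323.8,258.5) and vial (326.4,230).

```bash
python3 - <<'E'
from h import *
q={"round":(.110,(291.4,219.7),(337,223)),"slim":(.125,(365.6,223),(269.4,200)),"square":(.120,(323.8,258.5),(316,190)),"vial":(.053,(326.4,230),(303.4,240.6))}
a=np.radians(-7.3);R=np.array([[np.cos(a),-np.sin(a)],[np.sin(a),np.cos(a)]])
off={"round":(.04,.058),"slim":(.04,-.058),"square":(-.018,0),"vial":(.04,0)}
for k,(z,a,b) in q.items(): print(k,np.round([ray("top",a,z)[0],ray("scene",b,z)[0],R@off[k]+[.5562,.0042]],4).tolist())
for n,box in (("top",(475,230,550,305)),("scene",(125,160,190,198))):
    im=cv2.GaussianBlur(cv2.imread(f"pics/{n}0.png"),(3,3),0); h=cv2.cvtColor(im,cv2.COLOR_BGR2HSV)
    m=cv2.inRange(h,(0,0,80),(180,255,128)); m=cv2.morphologyEx(m,cv2.MORPH_OPEN,np.ones((5,5)))
    e=cv2.fitEllipse(ext(im,m,*box)); print(n,e,ray(n,e[0],.072))
E
```

```text
round [[0.5999, 0.0548], [0.6029, 0.0565], [0.6032, 0.0566]]
slim [[0.5885, -0.0578], [0.5928, -0.056], [0.5885, -0.0584]]
square [[0.5367, 0.0067], [0.5426, 0.0083], [0.5383, 0.0065]]
vial [[0.5943, -0.0], [0.5969, 0.0009], [0.5959, -0.0009]]
top ((512.7911987304688, 267.8487854003906), (58.297645568847656, 62.04865646362305), 138.399169921875) [[ 0.52041807 -0.29872343]]
scene ((156.4102020263672, 179.43743896484375), (31.572803497314453, 55.01485824584961), 77.81710815429688) [[ 0.52622298 -0.29972028]]
```

```bash
python3 -m jog '[[[0,0,0],[0,0,0.114]],[[0,0,0],[0,0,0.114]],[[0,0,0],[0,0,0.114]]]' 0.0854 40 >/dev/null
python3 -m jog '[[[0.019,-0.033,0],[0,0,0]],[[0.019,-0.033,0],[0,0,0]],[[0.019,-0.033,0],[0,0,0]],[[0.019,-0.033,0],[0,0,0]],[[0.019,-0.033,0],[0,0,0]]]'
python3 -m jog '[[[0.019,-0.033,0],[0,0,0]],[[0.019,-0.033,0],[0,0,0]],[[0.019,-0.033,0],[0,0,0]],[[0.019,-0.033,0],[0,0,0]],[[0.019,-0.033,0],[0,0,0]]]'
python3 -c "from workcell import status;print(status.state()['joints'])"
```

```text
t: 0.77
tcp_pos: [0.3133, -0.4455, 0.2419]
tcp_rot: [1.0, -0.0, -0.0, -0.0]
contact_force: [0.6, 0.2, 0.9]
grip_width: 0.0855
grasp_force: 0.0
t: 1.18
tcp_pos: [0.4082, -0.2806, 0.2422]
tcp_rot: [1.0, -0.0, -0.0, 0.0]
contact_force: [0.5, -0.1, -0.2]
grip_width: 0.0853
grasp_force: 0.0
[ 1.02843514  0.2329169  -0.5485721   1.92752258  0.14209142  1.01915495
 -1.1540482 ]
```

```bash
python3 -m jog '[[[0.019,-0.034,0],[0,0,0]],[[0.019,-0.034,0],[0,0,0]],[[0.019,-0.034,0],[0,0,0]],[[0.019,-0.034,0],[0,0,0]],[[0.019,-0.034,0],[0,0,0]]]' >/dev/null
python3 -m jog '[[[0.02,-0.033,0],[0,0,0]],[[0.02,-0.033,0],[0,0,0]],[[0.02,-0.033,0],[0,0,0]],[[0.019,-0.033,0],[0,0,0]],[[0,0,0],[0,0,0]]]' >/dev/null
python3 -m jog '[[[0.018,-0.034,0],[0,0,0]],[[0,0,0.03],[0,0,0]],[[0,0,0.02],[0,0,0]],[[0,0,0],[0,0,0]],[[0,0,0],[0,0,0]]]'
python3 - <<'E'
from h import *
print(np.round(status.state()['joints'],2))
for n,b in (("top",(250,130,420,320)),("scene",(220,90,400,300))):
    im=imaging.read_camera(n); x0,y0,x1,y1=b
    print(n,proj(n,[[.602,.056,.110],[.59,-.0575,.125]]).round(1).tolist(),b)
    cv2.imwrite(f"pics/{n}1.png",cv2.convertScaleAbs(cv2.resize(im[y0:y1,x0:x1],None,fx=2.8,fy=2.8,interpolation=cv2.INTER_CUBIC),alpha=1.4))
a=cv2.imread("pics/top1.png");b=cv2.imread("pics/scene1.png")
h=min(len(a),len(b));o=np.hstack([a[:h],b[:h]]);cv2.imwrite("pics/both1.png",cv2.resize(o,(800,int(h*800/o.shape[1]))))
E
```

```text
t: 2.43
tcp_pos: [0.5988, 0.0531, 0.191]
tcp_rot: [1.0, -0.0, -0.002, 0.0]
contact_force: [0.3, 0.3, 0.4]
grip_width: 0.0853
grasp_force: 0.0
[ 0.35  0.52 -0.65  1.72  0.35  1.03 -1.99]
top [[290.6, 218.4], [365.3, 222.0]] (250, 130, 420, 320)
scene [[336.8, 222.6], [269.0, 198.8]] (220, 90, 400, 300)
```

View pics/both1.png

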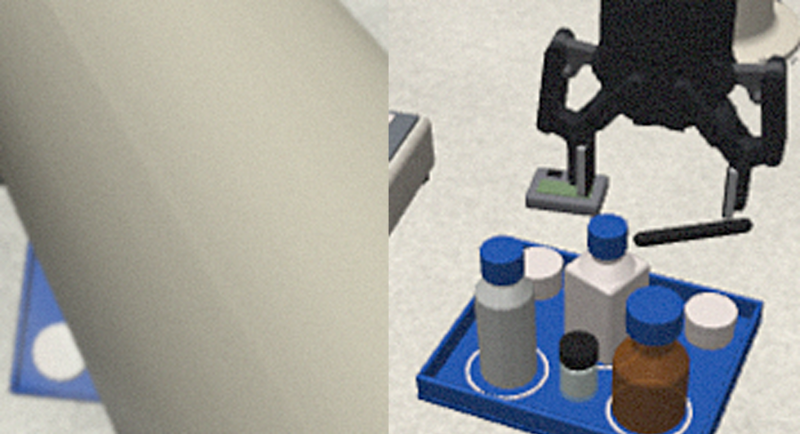

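```bash
R='x'
for i in 1; do
python3 -m jog '[[[0,0,0],[0,0,-0.1122]],[[0,0,0],[0,0,-0.1122]],[[0,0,0],[0,0,-0.1122]],[[0,0,0],[0,0,-0.1122]],[[0,0,0],[0,0,-0.1122]]]' 0.06 40
python3 -m jog '[[[0,0,0],[0,0,-0.1122]],[[0,0,0],[0,0,-0.1122]],[[0,0,0],[0,0,-0.1122]],[[0,0,0],[0,0,-0.1122]],[[0,0,0],[0,0,-0.1122]]]'
python3 -m jog '[[[0,0,0],[0,0,-0.1122]],[[0,0,0],[0,0,-0.1122]],[[0,0,0],[0,0,-0.1122]],[[0,0,0],[0,0,-0.1122]],[[0.003,0.003,0],[0,0,0]]]'
python3 -m jog '[[[0,0,0.02],[0,0,0]],[[0,0,0.02],[0,0,0]],[[0,0,0],[0,0,0]],[[0,0,0],[0,0,0]]]'
done; python3 - <<'E'
from h import *
print(np.round(status.state()['joints'],2))
im=imaging.read_camera("scene"); cv2.imwrite("pics/s2.png",cv2.convertScaleAbs(cv2.resize(im[120:300,230:420],None,fx=3,fy=3,interpolation=cv2.INTER_CUBIC),alpha=1.4))
E
```

```text
t: 2.95
tcp_pos: [0.6011, 0.0529, 0.1944]
tcp_rot: [0.96, 0.279, 0.001, 0.001]
contact_force: [-0.0, -0.6, -0.1]
grip_width: 0.06
grasp_force: 0.0
t: 3.37
tcp_pos: [0.6011, 0.0528, 0.1943]
tcp_rot: [0.846, 0.534, 0.001, 0.001]
contact_force: [-0.2, 0.9, 0.1]
grip_width: 0.0597
grasp_force: 0.0
t: 3.78
tcp_pos: [0.6038, 0.055, 0.1938]
tcp_rot: [0.707, 0.708, 0.0, 0.001]
contact_force: [0.2, 0.1, 0.1]
grip_width: 0.0604
grasp_force: 0.0
t: 4.12
tcp_pos: [0.603, 0.0562, 0.1525]
tcp_rot: [0.708, 0.706, -0.0, -0.0]
contact_force: [-0.1, 0.6, 0.2]
grip_width: 0.0599
grasp_force: 0.0
[ 0.54  0.69 -0.96  1.73  0.64  1.06 -0.64]
```

View pics/s2.png

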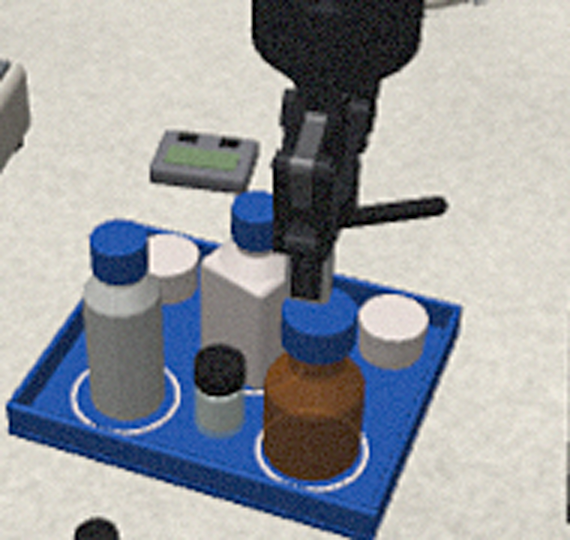

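The near finger is lined up over the round cap at about (310,290) in the crop. I'll descend, grip and lift.

```bash

python3 -m jog '[[[0,0,0.02],[0,0,0]],[[0,0,0.02],[0,0,0]],[[0,0,0.015],[0,0,0]],[[0,0,0.005],[0,0,0]],[[0,0,0],[0,0,0]]]'
python3 -m jog '[[[0,0,0],[0,0,0]],[[0,0,0],[0,0,0]],[[0,0,0],[0,0,0]],[[0,0,0],[0,0,0]],[[0,0,0],[0,0,0]]]' 0.02 50
python3 -m jog '[[[0,0,-0.01],[0,0,0]],[[0,0,-0.02],[0,0,0]],[[0,0,-0.02],[0,0,0]],[[0,0,-0.02],[0,0,0]],[[0,0,0],[0,0,0]]]'
```

```text
t: 4.58
tcp_pos: [0.6026, 0.0564, 0.0918]
tcp_rot: [0.707, 0.707, -0.001, -0.0]
contact_force: [-0.8, 0.3, -0.2]
grip_width: 0.0597
grasp_force: 0.0
t: 5.0
tcp_pos: [0.6037, 0.057, 0.0937]
tcp_rot: [0.707, 0.707, 0.001, 0.001]
contact_force: [-1.2, 0.1, 6.8]
grip_width: 0.0384
grasp_force: 50.1
t: 5.42
tcp_pos: [0.6053, 0.0574, 0.1666]
tcp_rot: [0.707, 0.707, 0.002, 0.002]
contact_force: [1.5, 0.6, -2.3]
grip_width: 0.0386
grasp_force: 51.0
```

```bash

python3 -m jog '[[[0.015,-0.0025,0],[0,0,0]],[[0.03,-0.0055,0],[0,0,0]],[[0.03,-0.0055,0],[0,0,0]],[[0.03,-0.0055,0],[0,0,0]],[[0.03,-0.0055,0],[0,0,0]]]' >/dev/null
python3 -m jog '[[[0.03,-0.0055,0],[0,0,0]],[[0.03,-0.0055,0],[0,0,0]],[[0.03,-0.0055,0],[0,0,0]],[[0.03,-0.0055,0],[0,0,0]],[[0.022,-0.004,0],[0,0,0]]]' 
python3 -m jog '[[[0.015,-0.003,0],[0,0,0]],[[0,0,0],[0,0,0]],[[0,0,0.02],[0,0,0]],[[0,0,0.02],[0,0,0]],[[0,0,0],[0,0,0]]]'
python3 -m jog '[[[0,0,0.015],[0,0,0]],[[0,0,0.008],[0,0,0]],[[0,0,0.003],[0,0,0]],[[0,0,0],[0,0,0]],[[0,0,0],[0,0,0]]]'
python3 -c "from workcell import status;print(status.state()['joints'])"
```

```text
t: 6.25
tcp_pos: [0.5509, 0.3364, 0.1617]
tcp_rot: [0.706, 0.708, -0.0, -0.001]
contact_force: [-0.2, 0.2, -2.5]
grip_width: 0.0385
grasp_force: 50.9
t: 6.67
tcp_pos: [0.5478, 0.3453, 0.1175]
tcp_rot: [0.707, 0.707, -0.004, -0.0]
contact_force: [-1.0, -1.4, -4.5]
grip_width: 0.0381
grasp_force: 51.0
t: 7.08
tcp_pos: [0.5498, 0.3487, 0.0967]
tcp_rot: [0.707, 0.707, 0.0, -0.0]
contact_force: [-0.5, -0.2, -2.7]
grip_width: 0.0386
grasp_force: 51.3
[-0.0157148   0.81772257 -0.88140764  1.64249162  0.71472743  1.03290065
 -1.1265722 ]
```

```bash

python3 -m jog '[[[0,0,0.002],[0,0,0]],[[0,0,0.002],[0,0,0]],[[0,0,0],[0,0,0]],[[0,0,0],[0,0,0]]]'
```

```text
t: 7.42
tcp_pos: [0.55, 0.3489, 0.0929]
tcp_rot: [0.707, 0.707, 0.001, 0.0]
contact_force: [-0.5, -0.2, -0.7]
grip_width: 0.0382
grasp_force: 51.2
```

```bash

python3 -m jog '[[[0,0,0],[0,0,0]],[[0,0,0],[0,0,0]],[[0,0,0],[0,0,0]],[[0,0,-0.02],[0,0,0]],[[0,0,-0.03],[0,0,0]]]' 0.06 
python3 -m jog '[[[0,0,-0.04],[0,0,0]],[[-0.035,-0.001,0],[0,0,0]],[[-0.035,-0.001,0],[0,0,0]],[[-0.035,-0.001,0],[0,0,0]],[[-0.035,-0.001,0],[0,0,0]]]' >/dev/null
python3 -m jog '[[[-0.035,-0.001,0],[0,0,0]],[[-0.035,-0.001,0],[0,0,0]],[[-0.035,-0.001,0],[0,0,0]],[[-0.035,-0.001,0],[0,0,0]],[[-0.035,-0.002,0],[0,0,0]]]' >/dev/null
python3 -m jog '[[[-0.027,-0.001,0],[0,0,0]],[[0,0,0.02],[0,0,0]],[[0,0,0.01],[0,0,0]],[[0,0,0],[0,0,0]],[[0,0,0],[0,0,0]]]'
python3 - <<'E'
from h import *
im=imaging.read_camera("scene"); cv2.imwrite("pics/s3.png",cv2.convertScaleAbs(cv2.resize(im[100:320,220:560],None,fx=2.3,fy=2.3,interpolation=cv2.INTER_CUBIC),alpha=1.4))
E
```

```text
t: 7.83
tcp_pos: [0.5479, 0.3468, 0.1398]
tcp_rot: [0.707, 0.707, -0.003, -0.001]
contact_force: [0.7, 0.0, 0.0]
grip_width: 0.0601
grasp_force: 0.0
t: 9.08
tcp_pos: [0.538, 0.0081, 0.1522]
tcp_rot: [0.706, 0.708, -0.0, -0.001]
contact_force: [-0.1, 0.6, 0.0]
grip_width: 0.0603
grasp_force: 0.0
```

View pics/s3.png

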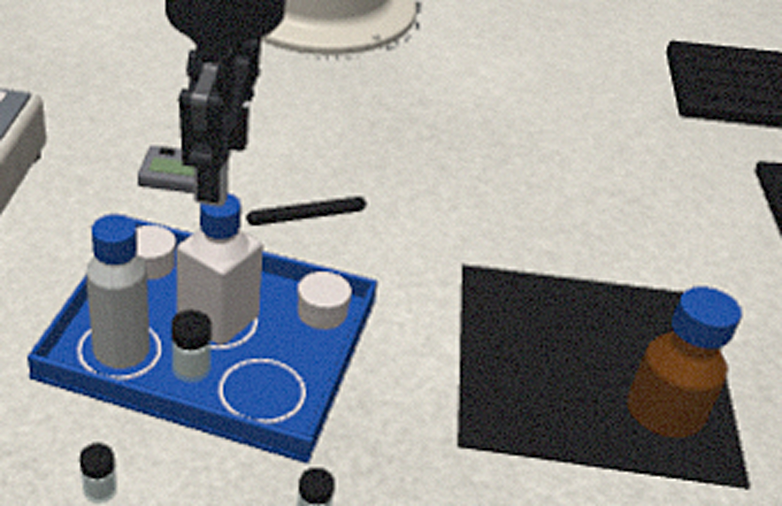

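The round bottle stands upright on the mat (crop (685,370)), and the fingers are over the square cap (220,210).

```bash

python3 -m jog '[[[0,0,0.02],[0,0,0]],[[0,0,0.02],[0,0,0]],[[0,0,0.01],[0,0,0]],[[0,0,0],[0,0,0]],[[0,0,0],[0,0,0]]]'
python3 -m jog '[[[0,0,0],[0,0,0]],[[0,0,0],[0,0,0]],[[0,0,0],[0,0,0]],[[0,0,0],[0,0,0]],[[0,0,0],[0,0,0]]]' 0.015 50
python3 -m jog '[[[0,0,-0.01],[0,0,0]],[[0,0,-0.02],[0,0,0]],[[0,0,-0.02],[0,0,0]],[[0,0,-0.02],[0,0,0]],[[0,0,0],[0,0,0]]]'
python3 -m jog '[[[0.015,-0.0025,0],[0,0,0]],[[0.03,-0.0055,0],[0,0,0]],[[0.03,-0.0055,0],[0,0,0]],[[0.03,-0.0055,0],[0,0,0]],[[0.03,-0.0055,0],[0,0,0]]]' >/dev/null
python3 -m jog '[[[0.03,-0.0055,0],[0,0,0]],[[0.03,-0.0055,0],[0,0,0]],[[0.03,-0.0055,0],[0,0,0]],[[0.03,-0.0055,0],[0,0,0]],[[0.022,-0.004,0],[0,0,0]]]' >/dev/null
python3 -m jog '[[[0.015,-0.003,0],[0,0,0]],[[0,0,0],[0,0,0]],[[0,0,0.02],[0,0,0]],[[0,0,0.02],[0,0,0]],[[0,0,0],[0,0,0]]]' >/dev/null
python3 -m jog '[[[0,0,0.015],[0,0,0]],[[0,0,0.008],[0,0,0]],[[0,0,0.003],[0,0,0]],[[0,0,0],[0,0,0]],[[0,0,0],[0,0,0]]]'
python3 -m jog '[[[0,0,0.002],[0,0,0]],[[0,0,0.002],[0,0,0]],[[0,0,0],[0,0,0]],[[0,0,0],[0,0,0]]]'
```

```text
t: 9.55
tcp_pos: [0.5386, 0.0078, 0.1027]
tcp_rot: [0.706, 0.708, 0.0, -0.0]
contact_force: [-0.5, -0.1, -0.7]
grip_width: 0.06
grasp_force: 0.0
t: 9.97
tcp_pos: [0.5392, 0.0068, 0.1035]
tcp_rot: [0.707, 0.707, 0.001, 0.001]
contact_force: [-0.9, 0.1, 5.9]
grip_width: 0.0285
grasp_force: 48.9
t: 10.38
tcp_pos: [0.5409, 0.0072, 0.1764]
tcp_rot: [0.707, 0.707, 0.002, 0.002]
contact_force: [1.0, 0.4, -2.7]
grip_width: 0.0286
grasp_force: 49.6
t: 12.05
tcp_pos: [0.4852, 0.2987, 0.1066]
tcp_rot: [0.707, 0.707, 0.0, -0.0]
contact_force: [0.9, 0.6, -1.2]
grip_width: 0.0289
grasp_force: 49.7
t: 12.38
tcp_pos: [0.4853, 0.2987, 0.1026]
tcp_rot: [0.707, 0.707, 0.0, 0.0]
contact_force: [-1.8, 0.3, -0.7]
grip_width: 0.029
grasp_force: 49.7
```

```bash

python3 -m jog '[[[0,0,0],[0,0,0]],[[0,0,0],[0,0,0]],[[0,0,0],[0,0,0]],[[0,0,-0.02],[0,0,0]],[[0,0,-0.03],[0,0,0]]]' 0.06 
python3 -m jog '[[[0,0,-0.04],[0,0,0]],[[-0.032,0.0095,0],[0,0,0]],[[-0.032,0.0095,0],[0,0,0]],[[-0.032,0.0095,0],[0,0,0]],[[-0.032,0.0095,0],[0,0,0]]]' >/dev/null
python3 -m jog '[[[-0.032,0.0095,0],[0,0,0]],[[-0.032,0.0095,0],[0,0,0]],[[-0.032,0.0095,0],[0,0,0]],[[-0.033,0.0095,0],[0,0,0]],[[-0.033,0.0095,0],[0,0,0]]]' >/dev/null
python3 -m jog '[[[-0.033,0.0095,0],[0,0,0]],[[-0.033,0.01,0],[0,0,0]],[[0,0,0.02],[0,0,0]],[[0,0,0.01],[0,0,0]],[[0,0,0],[0,0,0]]]'
python3 - <<'E'
from h import *
im=imaging.read_camera("scene"); cv2.imwrite("pics/s4.png",cv2.convertScaleAbs(cv2.resize(im[100:320,220:560],None,fx=2.3,fy=2.3,interpolation=cv2.INTER_CUBIC),alpha=1.4))
E
```

```text
t: 12.8
tcp_pos: [0.4833, 0.2971, 0.1503]
tcp_rot: [0.707, 0.707, -0.003, -0.001]
contact_force: [0.2, 0.0, 0.0]
grip_width: 0.06
grasp_force: 0.0
t: 14.05
tcp_pos: [0.5881, -0.0577, 0.16]
tcp_rot: [0.707, 0.707, -0.001, -0.002]
contact_force: [-0.4, -0.1, -0.9]
grip_width: 0.0597
grasp_force: 0.0
```

View pics/s4.png

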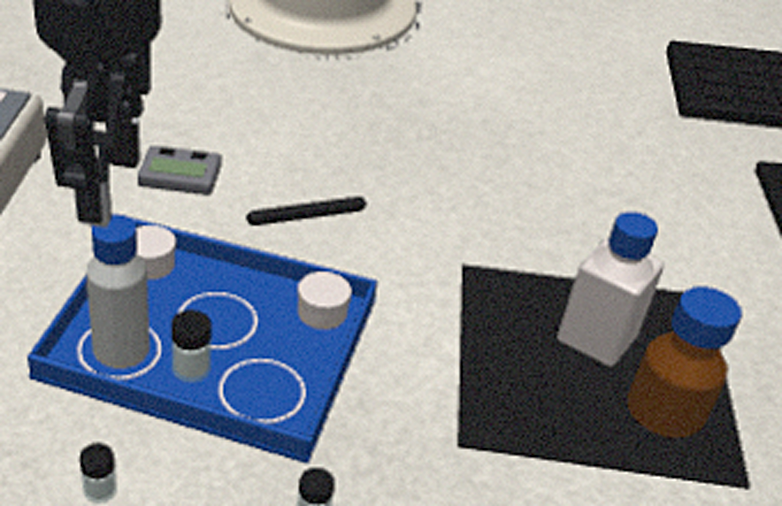

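The square bottle now stands on the mat (crop (610,290)), and the fingers are over the slim cap (100,220).

```bash

python3 -m jog '[[[0,0.001,0.02],[0,0,0]],[[0,0,0.02],[0,0,0]],[[0,0,0.013],[0,0,0]],[[0,0,0],[0,0,0]],[[0,0,0],[0,0,0]]]'
python3 -m jog '[[[0,0,0],[0,0,0]],[[0,0,0],[0,0,0]],[[0,0,0],[0,0,0]],[[0,0,0],[0,0,0]],[[0,0,0],[0,0,0]]]' 0.015 50
python3 -m jog '[[[0,0,-0.01],[0,0,0]],[[0,0,-0.02],[0,0,0]],[[0,0,-0.02],[0,0,0]],[[0,0,-0.02],[0,0,0]],[[0,0,0],[0,0,0]]]'
python3 -m jog '[[[0.015,-0.0025,0],[0,0,0]],[[0.03,-0.0055,0],[0,0,0]],[[0.03,-0.0055,0],[0,0,0]],[[0.03,-0.0055,0],[0,0,0]],[[0.03,-0.0055,0],[0,0,0]]]' >/dev/null
python3 -m jog '[[[0.03,-0.0055,0],[0,0,0]],[[0.03,-0.0055,0],[0,0,0]],[[0.03,-0.0055,0],[0,0,0]],[[0.03,-0.0055,0],[0,0,0]],[[0.022,-0.004,0],[0,0,0]]]' >/dev/null
python3 -m jog '[[[0.015,-0.003,0],[0,0,0]],[[0,0,0],[0,0,0]],[[0,0,0.02],[0,0,0]],[[0,0,0.02],[0,0,0]],[[0,0,0],[0,0,0]]]' >/dev/null
python3 -m jog '[[[0,0,0.015],[0,0,0]],[[0,0,0.008],[0,0,0]],[[0,0,0.003],[0,0,0]],[[0,0,0],[0,0,0]],[[0,0,0],[0,0,0]]]'
python3 -m jog '[[[0,0,0.002],[0,0,0]],[[0,0,0.002],[0,0,0]],[[0,0,0],[0,0,0]],[[0,0,0],[0,0,0]]]'
```

```text
t: 14.52
tcp_pos: [0.5907, -0.0562, 0.1095]
tcp_rot: [0.706, 0.708, -0.0, -0.0]
contact_force: [0.4, 0.4, 0.3]
grip_width: 0.0598
grasp_force: 0.0
t: 14.93
tcp_pos: [0.5917, -0.0572, 0.1108]
tcp_rot: [0.707, 0.707, 0.0, 0.001]
contact_force: [-1.9, 0.9, 5.7]
grip_width: 0.0305
grasp_force: 49.0
t: 15.35
tcp_pos: [0.5936, -0.057, 0.1839]
tcp_rot: [0.707, 0.707, 0.002, 0.003]
contact_force: [1.0, 0.1, -1.1]
grip_width: 0.0305
grasp_force: 50.0
t: 17.02
tcp_pos: [0.5377, 0.2347, 0.1136]
tcp_rot: [0.707, 0.707, 0.0, -0.0]
contact_force: [0.3, -0.0, -1.2]
grip_width: 0.0303
grasp_force: 50.0
t: 17.35
tcp_pos: [0.538, 0.2349, 0.1099]
tcp_rot: [0.707, 0.707, 0.001, 0.0]
contact_force: [-0.9, -0.4, 2.0]
grip_width: 0.0308
grasp_force: 50.3
```

```bash

python3 -m jog '[[[0,0,0],[0,0,0]],[[0,0,0],[0,0,0]],[[0,0,0],[0,0,0]],[[0,0,-0.02],[0,0,0]],[[0,0,-0.03],[0,0,0]]]' 0.06 
python3 -m jog '[[[0,0,-0.03],[0,0,0]],[[-0.033,0.008,0],[0,0,0]],[[-0.033,0.008,0],[0,0,0]],[[-0.033,0.008,0],[0,0,0]],[[-0.034,0.008,0],[0,0,0]]]' 0.055 >/dev/null
python3 -m jog '[[[-0.034,0.008,0],[0,0,0]],[[-0.034,0.009,0],[0,0,0]],[[-0.034,0.009,0],[0,0,0]],[[0,0,0.04],[0,0,0]],[[0,0,0.03],[0,0,0]]]' >/dev/null
python3 -m jog '[[[0,0,0.02],[0,0,0]],[[0,0,0.01],[0,0,0]],[[0,0,0],[0,0,0]],[[0,0,0],[0,0,0]]]' 
python3 - <<'E'
from h import *
im=imaging.read_camera("scene"); cv2.imwrite("pics/s5.png",cv2.convertScaleAbs(cv2.resize(im[100:320,220:560],None,fx=2.3,fy=2.3,interpolation=cv2.INTER_CUBIC),alpha=1.4))
E
```

```text
t: 17.77
tcp_pos: [0.5356, 0.2332, 0.1571]
tcp_rot: [0.707, 0.707, -0.003, -0.001]
contact_force: [-0.1, -1.3, 0.8]
grip_width: 0.06
grasp_force: 0.0
t: 18.93
tcp_pos: [0.5957, 0.0002, 0.0897]
tcp_rot: [0.707, 0.707, 0.0, -0.0]
contact_force: [0.0, 0.7, 0.8]
grip_width: 0.055
grasp_force: 0.0
```

View pics/s5.png

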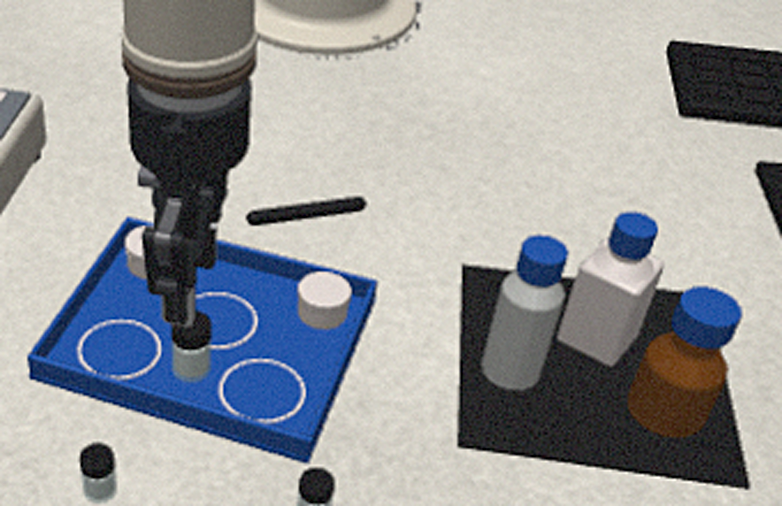

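All three bottles stand on the mat, and the fingers straddle the vial (crop (190,345)).

```bash

python3 -m jog '[[[0,0,0.02],[0,0,0]],[[0,0,0.02],[0,0,0]],[[0,0,0.014],[0,0,0]],[[0,0,0],[0,0,0]],[[0,0,0],[0,0,0]]]'
python3 -m jog '[[[0,0,0],[0,0,0]],[[0,0,0],[0,0,0]],[[0,0,0],[0,0,0]],[[0,0,0],[0,0,0]],[[0,0,0],[0,0,0]]]' 0.015 30
python3 -m jog '[[[0,0,-0.02],[0,0,0]],[[0,0,-0.035],[0,0,0]],[[0,0,-0.035],[0,0,0]],[[0,0,-0.03],[0,0,0]],[[0,0,-0.01],[0,0,0]]]'
python3 -m jog '[[[-0.015,-0.003,0],[0,0,0]],[[-0.03,-0.0075,0],[0,0,0]],[[-0.03,-0.0075,0],[0,0,0]],[[-0.03,-0.0075,0],[0,0,0]],[[-0.03,-0.0075,0],[0,0,0]]]' >/dev/null
python3 -m jog '[[[-0.03,-0.0075,0],[0,0,0]],[[-0.03,-0.0075,0],[0,0,0]],[[-0.03,-0.0075,0],[0,0,0]],[[-0.03,-0.0075,0],[0,0,0]],[[-0.03,-0.0065,0],[0,0,0]]]' >/dev/null
python3 -m jog '[[[-0.014,-0.0035,0],[0,0,0]],[[0,0,0.02],[0,0,0]],[[0,0,0.02],[0,0,0]],[[0,0,0],[0,0,0]],[[0,0,0],[0,0,0]]]'
python3 - <<'E'
from h import *
print(np.round(status.state()['joints'],2))
im=imaging.read_camera("scene"); cv2.imwrite("pics/s6.png",cv2.convertScaleAbs(cv2.resize(im[80:260,60:320],None,fx=3,fy=3,interpolation=cv2.INTER_CUBIC),alpha=1.4))
E
```

```text
t: 19.4
tcp_pos: [0.5957, -0.0002, 0.0358]
tcp_rot: [0.707, 0.707, 0.0, -0.0]
contact_force: [0.9, 0.4, -0.2]
grip_width: 0.0551
grasp_force: 0.0
t: 19.82
tcp_pos: [0.5967, -0.0002, 0.0369]
tcp_rot: [0.707, 0.707, 0.001, 0.001]
contact_force: [-1.3, 0.5, 6.3]
grip_width: 0.0291
grasp_force: 29.8
t: 20.23
tcp_pos: [0.598, 0.0004, 0.1704]
tcp_rot: [0.707, 0.707, 0.002, 0.002]
contact_force: [1.3, 0.3, -0.5]
grip_width: 0.0291
grasp_force: 29.9
t: 21.48
tcp_pos: [0.5217, -0.2982, 0.1244]
tcp_rot: [0.707, 0.707, -0.0, -0.001]
contact_force: [0.8, 0.5, -1.2]
grip_width: 0.0292
grasp_force: 29.9
[ 1.14  0.72 -0.93  1.76  0.67  1.02 -0.05]
```

View pics/s6.png

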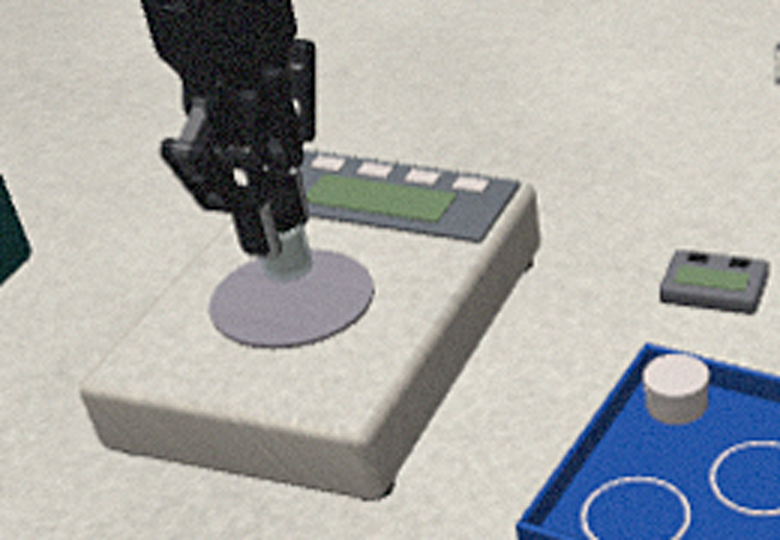

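The vial is held upright above the pan, near its centre (crop (290,270)). I'll lower it to contact.

```bash

python3 -m jog '[[[0,0.001,0.01],[0,0,0]],[[0,0,0.006],[0,0,0]],[[0,0,0.003],[0,0,0]],[[0,0,0],[0,0,0]],[[0,0,0],[0,0,0]]]'
python3 -m jog '[[[0,0,0.001],[0,0,0]],[[0,0,0.001],[0,0,0]],[[0,0,0],[0,0,0]],[[0,0,0],[0,0,0]]]'
```

```text
t: 21.95
tcp_pos: [0.5235, -0.2993, 0.1062]
tcp_rot: [0.707, 0.707, -0.0, -0.0]
contact_force: [-0.1, 0.7, -0.0]
grip_width: 0.0292
grasp_force: 29.9
t: 22.28
tcp_pos: [0.5234, -0.2996, 0.1044]
tcp_rot: [0.707, 0.707, -0.0, 0.0]
contact_force: [-0.0, -0.8, -1.2]
grip_width: 0.0293
grasp_force: 29.9
```

One more millimetre, then release, rise and look.

```bash

python3 -m jog '[[[0,0,0.001],[0,0,0]],[[0,0,0],[0,0,0]],[[0,0,0],[0,0,0]]]'
python3 -m jog '[[[0,0,0],[0,0,0]],[[0,0,0],[0,0,0]],[[0,0,0],[0,0,0]],[[0,0,-0.01],[0,0,0]],[[0,0,-0.02],[0,0,0]]]' 0.055
python3 -m jog '[[[0,0,-0.03],[0,0,0]],[[0,0,-0.04],[0,0,0]],[[0.03,0,-0.02],[0,0,0]],[[0.04,0,0],[0,0,0]],[[0.04,0,0],[0,0,0]]]' 0.06
python3 - <<'E'
from h import *
im=imaging.read_camera("scene"); cv2.imwrite("pics/s7.png",cv2.convertScaleAbs(cv2.resize(im[80:320,60:560],None,fx=1.6,fy=1.6,interpolation=cv2.INTER_CUBIC),alpha=1.4))
print(proj("scene",[[.523,-.299,.120]]), ((proj("scene",[[.523,-.299,.120]])-[60,80])*1.6))
E
```

```text
t: 22.53
tcp_pos: [0.5236, -0.2996, 0.1039]
tcp_rot: [0.707, 0.707, -0.0, 0.0]
contact_force: [-1.1, 0.2, 5.5]
grip_width: 0.0291
grasp_force: 30.3
t: 22.95
tcp_pos: [0.5217, -0.2988, 0.1317]
tcp_rot: [0.707, 0.707, -0.0, -0.002]
contact_force: [0.0, -0.0, -0.8]
grip_width: 0.0553
grasp_force: 0.0
t: 23.37
tcp_pos: [0.5246, -0.1894, 0.2257]
tcp_rot: [0.708, 0.706, 0.001, 0.002]
contact_force: [1.1, 1.8, -0.5]
grip_width: 0.0602
grasp_force: 0.0
[[152.03414767 156.84650022]] [[147.25463627 122.95440036]]
```

View pics/s7.png

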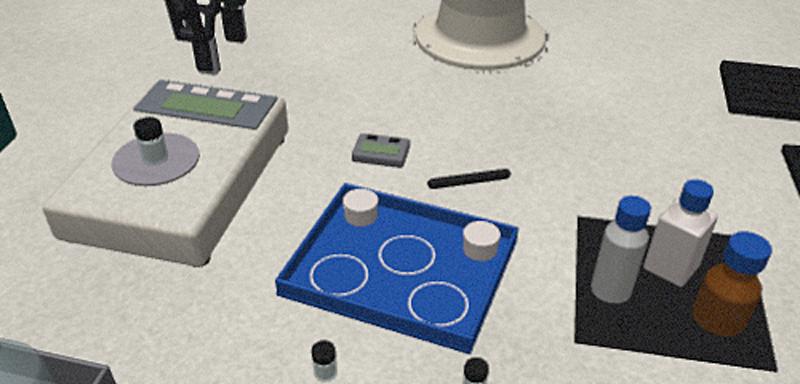

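The vial stands mid-pan (crop (148,127)), and the bottles are still on the mat. Next I'll fetch the slim bottle.

```bash

python3 -m jog '[[[0.038,0.001,0],[0,0,0]],[[0.038,0.001,0],[0,0,0]],[[0.038,0.001,0],[0,0,0]],[[0.038,0.001,0],[0,0,0]],[[0.038,0.001,0],[0,0,0]]]' >/dev/null
python3 -m jog '[[[0.038,0.002,0],[0,0,0]],[[0.038,0.002,0],[0,0,0]],[[0.038,0.002,0],[0,0,0]],[[0.038,0.002,0],[0,0,0]],[[0.038,0.001,0],[0,0,0]]]' >/dev/null
python3 -m jog '[[[0.038,0,0],[0,0,0]],[[0.006,0,0.03],[0,0,0]],[[0,0,0.03],[0,0,0]],[[0,0,0],[0,0,0]],[[0,0,0],[0,0,0]]]'
```

```text
t: 24.67
tcp_pos: [0.5365, 0.234, 0.1625]
tcp_rot: [0.707, 0.707, -0.002, -0.001]
contact_force: [0.4, 0.3, -0.0]
grip_width: 0.0603
grasp_force: 0.0
```

```bash

python3 -m jog '[[[0.001,0.0015,0.02],[0,0,0]],[[0,0,0.02],[0,0,0]],[[0,0,0.012],[0,0,0]],[[0,0,0],[0,0,0]],[[0,0,0],[0,0,0]]]'
python3 -m jog '[[[0,0,0],[0,0,0]],[[0,0,0],[0,0,0]],[[0,0,0],[0,0,0]],[[0,0,0],[0,0,0]],[[0,0,0],[0,0,0]]]' 0.015 50
python3 -m jog '[[[0,0,-0.01],[0,0,0]],[[0,0,-0.02],[0,0,0]],[[0,0,-0.02],[0,0,0]],[[0,0,-0.02],[0,0,0]],[[0,0,0],[0,0,0]]]'
python3 -m jog '[[[-0.015,0.0025,0],[0,0,0]],[[-0.03,0.0055,0],[0,0,0]],[[-0.03,0.0055,0],[0,0,0]],[[-0.03,0.0055,0],[0,0,0]],[[-0.03,0.0055,0],[0,0,0]]]' >/dev/null
python3 -m jog '[[[-0.03,0.0055,0],[0,0,0]],[[-0.03,0.0055,0],[0,0,0]],[[-0.03,0.0055,0],[0,0,0]],[[-0.03,0.0055,0],[0,0,0]],[[-0.022,0.004,0],[0,0,0]]]' >/dev/null
python3 -m jog '[[[-0.015,0.003,0],[0,0,0]],[[0,0,0],[0,0,0]],[[0,0,0.02],[0,0,0]],[[0,0,0.02],[0,0,0]],[[0,0,0],[0,0,0]]]' >/dev/null
python3 -m jog '[[[0,0,0.015],[0,0,0]],[[0,0,0.007],[0,0,0]],[[0,0,0.003],[0,0,0]],[[0,0,0],[0,0,0]],[[0,0,0],[0,0,0]]]'
```

```text
t: 25.08
tcp_pos: [0.5396, 0.2352, 0.1123]
tcp_rot: [0.708, 0.707, 0.0, 0.0]
contact_force: [-0.3, 0.4, 0.4]
grip_width: 0.0598
grasp_force: 0.0
t: 25.5
tcp_pos: [0.5394, 0.2363, 0.113]
tcp_rot: [0.707, 0.707, 0.001, 0.0]
contact_force: [-2.1, -1.2, 5.1]
grip_width: 0.0303
grasp_force: 49.0
t: 25.92
tcp_pos: [0.541, 0.2373, 0.1861]
tcp_rot: [0.707, 0.707, 0.003, 0.001]
contact_force: [0.7, 1.6, -1.2]
grip_width: 0.0304
grasp_force: 50.0
t: 27.58
tcp_pos: [0.5928, -0.0562, 0.1167]
tcp_rot: [0.707, 0.707, 0.0, 0.0]
contact_force: [0.6, 0.1, -1.5]
grip_width: 0.0307
grasp_force: 50.0
```

```bash

python3 -m jog '[[[-0.001,-0.001,0.002],[0,0,0]],[[0,0,0.001],[0,0,0]],[[0,0,0],[0,0,0]],[[0,0,0],[0,0,0]]]'
```

```text
t: 27.92
tcp_pos: [0.5919, -0.0575, 0.114]
tcp_rot: [0.707, 0.707, 0.0, 0.0]
contact_force: [-1.1, 0.5, 3.3]
grip_width: 0.0302
grasp_force: 50.3
```

```bash

python3 -m jog '[[[0,0,0],[0,0,0]],[[0,0,0],[0,0,0]],[[0,0,0],[0,0,0]],[[0,0,-0.02],[0,0,0]],[[0,0,-0.03],[0,0,0]]]' 0.06 
python3 -m jog '[[[0,0,-0.04],[0,0,0]],[[0.032,-0.0095,0],[0,0,0]],[[0.032,-0.0095,0],[0,0,0]],[[0.032,-0.0095,0],[0,0,0]],[[0.032,-0.0095,0],[0,0,0]]]' >/dev/null
python3 -m jog '[[[0.032,-0.0095,0],[0,0,0]],[[0.032,-0.0095,0],[0,0,0]],[[0.032,-0.0095,0],[0,0,0]],[[0.033,-0.0095,0],[0,0,0]],[[0.033,-0.0095,0],[0,0,0]]]' >/dev/null
python3 -m jog '[[[0.033,-0.0105,0],[0,0,0]],[[0.033,-0.0105,0],[0,0,0]],[[0,0,0.03],[0,0,0]],[[0,0,0.02],[0,0,0]],[[0,0,0],[0,0,0]]]'
```

```text
t: 28.33
tcp_pos: [0.5892, -0.0577, 0.161]
tcp_rot: [0.707, 0.707, -0.002, -0.002]
contact_force: [-0.3, -0.2, 0.4]
grip_width: 0.0599
grasp_force: 0.0
t: 29.58
tcp_pos: [0.4826, 0.2975, 0.1497]
tcp_rot: [0.706, 0.708, -0.003, -0.001]
contact_force: [0.2, -1.1, -0.1]
grip_width: 0.0597
grasp_force: 0.0
```

```bash

python3 -m jog '[[[0.001,0.0015,0.02],[0,0,0]],[[0,0,0.02],[0,0,0]],[[0,0,0.006],[0,0,0]],[[0,0,0],[0,0,0]],[[0,0,0],[0,0,0]]]'
python3 -m jog '[[[0,0,0],[0,0,0]],[[0,0,0],[0,0,0]],[[0,0,0],[0,0,0]],[[0,0,0],[0,0,0]],[[0,0,0],[0,0,0]]]' 0.015 50
python3 -m jog '[[[0,0,-0.01],[0,0,0]],[[0,0,-0.02],[0,0,0]],[[0,0,-0.02],[0,0,0]],[[0,0,-0.02],[0,0,0]],[[0,0,0],[0,0,0]]]'
python3 -m jog '[[[-0.015,0.0025,0],[0,0,0]],[[-0.03,0.0055,0],[0,0,0]],[[-0.03,0.0055,0],[0,0,0]],[[-0.03,0.0055,0],[0,0,0]],[[-0.03,0.0055,0],[0,0,0]]]' >/dev/null
python3 -m jog '[[[-0.03,0.0055,0],[0,0,0]],[[-0.03,0.0055,0],[0,0,0]],[[-0.03,0.0055,0],[0,0,0]],[[-0.03,0.0055,0],[0,0,0]],[[-0.022,0.004,0],[0,0,0]]]' >/dev/null
python3 -m jog '[[[-0.015,0.003,0],[0,0,0]],[[0,0,0],[0,0,0]],[[0,0,0.02],[0,0,0]],[[0,0,0.02],[0,0,0]],[[0,0,0],[0,0,0]]]' >/dev/null
python3 -m jog '[[[0,0,0.015],[0,0,0]],[[0,0,0.007],[0,0,0]],[[0,0,0.003],[0,0,0]],[[0,0,0],[0,0,0]],[[0,0,0],[0,0,0]]]'
```

```text
t: 30.0
tcp_pos: [0.4869, 0.2996, 0.1082]
tcp_rot: [0.707, 0.707, 0.0, -0.0]
contact_force: [0.3, 0.1, 0.7]
grip_width: 0.0599
grasp_force: 0.0
t: 30.42
tcp_pos: [0.487, 0.3002, 0.1086]
tcp_rot: [0.707, 0.707, 0.001, 0.0]
contact_force: [-1.6, 0.3, 6.3]
grip_width: 0.0284
grasp_force: 48.9
t: 30.83
tcp_pos: [0.4882, 0.3013, 0.1816]
tcp_rot: [0.707, 0.707, 0.003, 0.001]
contact_force: [1.2, 0.2, -1.2]
grip_width: 0.0286
grasp_force: 49.5
t: 32.5
tcp_pos: [0.5402, 0.0079, 0.1126]
tcp_rot: [0.707, 0.707, 0.0, 0.0]
contact_force: [0.2, 0.3, -0.8]
grip_width: 0.0284
grasp_force: 49.7
```

```bash

python3 -m jog '[[[-0.001,-0.001,0.002],[0,0,0]],[[0,0,0.001],[0,0,0]],[[0,0,0],[0,0,0]],[[0,0,0],[0,0,0]]]'
```

```text
t: 32.83
tcp_pos: [0.5393, 0.0064, 0.1097]
tcp_rot: [0.707, 0.707, 0.0, 0.0]
contact_force: [-1.0, 0.1, 1.0]
grip_width: 0.0284
grasp_force: 49.9
```

```bash

python3 -m jog '[[[0,0,0],[0,0,0]],[[0,0,0],[0,0,0]],[[0,0,0],[0,0,0]],[[0,0,-0.02],[0,0,0]],[[0,0,-0.03],[0,0,0]]]' 0.06 
python3 -m jog '[[[0,0,-0.04],[0,0,0]],[[0.034,0.001,0],[0,0,0]],[[0.034,0.001,0],[0,0,0]],[[0.034,0.001,0],[0,0,0]],[[0.034,0.001,0],[0,0,0]]]' >/dev/null
python3 -m jog '[[[0.034,0.001,0],[0,0,0]],[[0.034,0.001,0],[0,0,0]],[[0.034,0.001,0],[0,0,0]],[[0.034,0.001,0],[0,0,0]],[[0.034,0.001,0],[0,0,0]]]' >/dev/null
python3 -m jog '[[[0.036,0.002,0],[0,0,0]],[[0,0,0.03],[0,0,0]],[[0,0,0.03],[0,0,0]],[[0,0,0],[0,0,0]],[[0,0,0],[0,0,0]]]'
```

```text
t: 33.25
tcp_pos: [0.5368, 0.0063, 0.1575]
tcp_rot: [0.707, 0.707, -0.002, -0.002]
contact_force: [0.3, -1.2, -0.3]
grip_width: 0.0601
grasp_force: 0.0
t: 34.5
tcp_pos: [0.549, 0.3476, 0.1377]
tcp_rot: [0.707, 0.707, -0.002, -0.0]
contact_force: [0.2, -0.0, -0.0]
grip_width: 0.06
grasp_force: 0.0
```

```bash

python3 -m jog '[[[0.001,0.0005,0.02],[0,0,0]],[[0,0,0.015],[0,0,0]],[[0,0,0.008],[0,0,0]],[[0,0,0],[0,0,0]],[[0,0,0],[0,0,0]]]'
python3 -m jog '[[[0,0,0],[0,0,0]],[[0,0,0],[0,0,0]],[[0,0,0],[0,0,0]],[[0,0,0],[0,0,0]],[[0,0,0],[0,0,0]]]' 0.02 50
python3 -m jog '[[[0,0,-0.01],[0,0,0]],[[0,0,-0.02],[0,0,0]],[[0,0,-0.02],[0,0,0]],[[0,0,-0.02],[0,0,0]],[[0,0,0],[0,0,0]]]'
python3 -m jog '[[[-0.015,0.0025,0],[0,0,0]],[[-0.03,0.0055,0],[0,0,0]],[[-0.03,0.0055,0],[0,0,0]],[[-0.03,0.0055,0],[0,0,0]],[[-0.03,0.0055,0],[0,0,0]]]' >/dev/null
python3 -m jog '[[[-0.03,0.0055,0],[0,0,0]],[[-0.03,0.0055,0],[0,0,0]],[[-0.03,0.0055,0],[0,0,0]],[[-0.03,0.0055,0],[0,0,0]],[[-0.022,0.004,0],[0,0,0]]]' >/dev/null
python3 -m jog '[[[-0.015,0.003,0],[0,0,0]],[[0,0,0],[0,0,0]],[[0,0,0.02],[0,0,0]],[[0,0,0.02],[0,0,0]],[[0,0,0],[0,0,0]]]' >/dev/null
python3 -m jog '[[[0,0,0.015],[0,0,0]],[[0,0,0.007],[0,0,0]],[[0,0,0.003],[0,0,0]],[[0,0,0],[0,0,0]],[[0,0,0],[0,0,0]]]'
```

```text
t: 34.92
tcp_pos: [0.5507, 0.3492, 0.0966]
tcp_rot: [0.707, 0.707, -0.0, -0.0]
contact_force: [0.0, 0.7, 0.9]
grip_width: 0.0597
grasp_force: 0.0
t: 35.33
tcp_pos: [0.5508, 0.3503, 0.0977]
tcp_rot: [0.707, 0.707, 0.001, 0.0]
contact_force: [-2.4, -0.4, 6.7]
grip_width: 0.0384
grasp_force: 49.9
t: 35.75
tcp_pos: [0.5522, 0.3513, 0.1708]
tcp_rot: [0.707, 0.707, 0.003, 0.001]
contact_force: [0.3, 1.0, -2.5]
grip_width: 0.0383
grasp_force: 50.9
t: 37.42
tcp_pos: [0.6043, 0.0579, 0.1016]
tcp_rot: [0.707, 0.707, 0.0, 0.0]
contact_force: [-0.5, 0.7, -1.7]
grip_width: 0.0383
grasp_force: 51.4
```

```bash

python3 -m jog '[[[-0.001,-0.001,0.002],[0,0,0]],[[0,0,0.001],[0,0,0]],[[0,0,0],[0,0,0]],[[0,0,0],[0,0,0]]]'
```

```text
t: 37.75
tcp_pos: [0.6033, 0.0565, 0.0988]
tcp_rot: [0.707, 0.707, 0.0, 0.0]
contact_force: [-0.3, 0.1, -1.0]
grip_width: 0.0385
grasp_force: 51.5
```

```bash

python3 -m jog '[[[0,0,0.0007],[0,0,0]],[[0,0,0],[0,0,0]],[[0,0,0],[0,0,0]]]'
python3 -m jog '[[[0,0,0],[0,0,0]],[[0,0,0],[0,0,0]],[[0,0,0],[0,0,0]],[[0,0,-0.02],[0,0,0]],[[0,0,-0.03],[0,0,0]]]' 0.06 >/dev/null
python3 -m jog '[[[0,0,-0.04],[0,0,0]],[[0,0,-0.04],[0,0,0]],[[0.035,-0.01,0],[0,0,0]],[[0.035,-0.01,0],[0,0,0]],[[0.035,-0.01,0],[0,0,0]]]' >/dev/null
python3 -m jog '[[[0.035,-0.01,0],[0,0,0]],[[0.035,-0.01,0],[0,0,0]],[[0.035,-0.01,0],[0,0,0]],[[0,0,0],[0,0,0]],[[0,0,0],[0,0,0]]]'
python3 - <<'E'
from h import *
im=imaging.read_camera("scene"); old=cv2.imread("pics/scene0.png")
a=np.vstack([i[150:310,100:400] for i in (old,im)]); cv2.imwrite("pics/s8.png",cv2.convertScaleAbs(cv2.resize(a,None,fx=1.85,fy=1.85),alpha=1.4))
d=cv2.absdiff(old,im)[185:300,228:390].max(2); print((d>60).sum())
E
```

```text
t: 38.0
tcp_pos: [0.6034, 0.0568, 0.0988]
tcp_rot: [0.707, 0.707, 0.0, 0.0]
contact_force: [-2.4, -0.4, 5.7]
grip_width: 0.0387
grasp_force: 52.2
t: 39.25
tcp_pos: [0.5413, 0.2701, 0.2281]
tcp_rot: [0.705, 0.709, 0.001, -0.0]
contact_force: [0.3, -1.4, 0.1]
grip_width: 0.06
grasp_force: 0.0
392
```

View pics/s8.png

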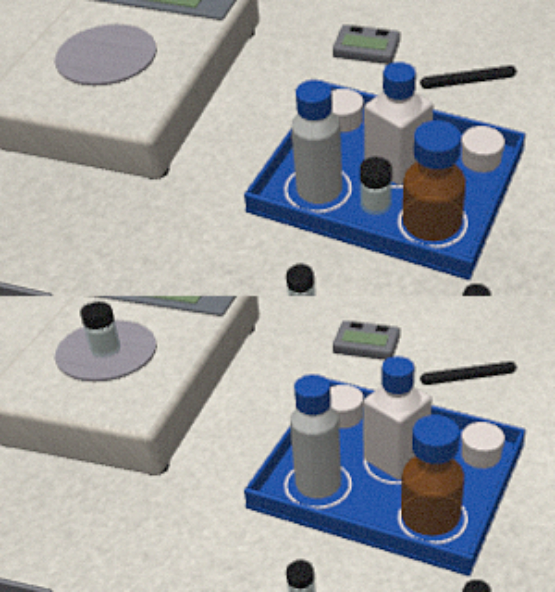

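The top half is the start and the bottom half is now. All three bottles are back on their rings within about 1 px ((318,440), (398,420), (435,480)). The jars look unmoved and the vial is mid-pan (100,335), so I'll hand it in.

```bash
python3 -m jog '[[[0,0,0],[0,0,0]],[[0,0,0],[0,0,0]],[[0,0,0],[0,0,0]],[[0,0,0],[0,0,0]],[[0,0,0],[0,0,0]]]' >/dev/null; python3 -c "from workcell import manip;print(manip.finish_job())"
```

```text
the job is handed in; nothing more can be done
None
```

The job is handed in at about 40 s of the 128 s limit: the vial stands mid-pan, all three bottles are back on their own rings and the jars look unmoved in the last picture, but the hand-in returned no verdict.

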